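# Set the shutter of a slide viewer and lay the slides on it

### The arm

A 7-joint arm with a two-finger parallel gripper is mounted at the origin on a cart in front of the work surface, level with it; the furniture and walls round the work are solid. World frame = base frame: x ahead of the robot, y to its left, z up, the work surface at z = 0. Lengths are in mm, angles in rad, forces in N, time in s.
With the tool pointing down it reaches from about 400 to 875 mm from the base axis. Payload 4.4 kg.
Tool frame: the origin (TCP) lies midway between the tips of the shut fingers; the grasp point (between the pads) lies ctrl.tcp_to_grasp behind it (ctrl.tcp_to_grasp is the distance from the TCP to the grasp point, in mm); z points along the fingers, y is the line along which they close (so a half turn about z gives the same grasp; the last joint's range is limited). The gripper opens to 85 mm and grips with 20 to 120 N. Pads are 22 mm wide; open, the fingers measure 114 mm over their backs; the gripper's body (76 mm by 85 mm) begins 54 mm behind the grasp point. The pads swing forward as they close: fully open they stand 13 mm farther back than shut.
Start: joints at [1.254, 0.628, 0.038, 1.517, -0.027, 0.996, -0.02], TCP at [161.345, -629.671, 209.913] pointing down, gripper open.
Joint ranges: [-3.06, 3.06], [-0.37, 2.12], [-1.25, 1.32], [0.18, 2.47], [-1.1, 4.24], [0.23, 1.98], [-2.94, 2.94]. Speed limits (rad/s): [2.57, 2.57, 3.14, 3.14, 3.14, 3.14, 3.14].

### API

Orientations are given as [roll, pitch, yaw] about the fixed x, y, z axes, in that order (R = Rz(yaw) Ry(pitch) Rx(roll)).
In Python, from cell import ctrl, get_image, get_calibration, workorder, boxes_of, place_of gives the robot as it stands.
- The arm moves only by the tool play_rows, never from a script. Its argument "series" is a list that holds one entry, the list of rows, each a list of 7 numbers: the shift along the world's x, y, z in cm, then the turn, a rotation vector about the world's x, y, z in degrees, then the closure, from 0 (fully open) to 1 (shut). A call has 1 to 20 rows; each row shifts and turns the commanded pose from where the row before left it; what a row does not reach is not made up. A row lasts 1/8 s, in which the tool goes at most 62.5 mm and 10.7 degrees, less where a joint would pass 70% of its speed; a pose out of reach is approached as far as the arm can. A call with a gripper value outside its range is refused whole. The fingers move at their own pace and stop on an object; the grip force is fixed at half the most. Time passes only in rows, so rows that do not move let the fingers close. It gives the time, the measured TCP pose, the force, the opening and the grip force at its end, in the units of the state.
- ctrl.read_state(): the state, without advancing time (a new reading comes with each control period).
- get_image(name): name is "scene" or "top" or "wrist"; returns (picture, depth): 420x560x3 uint8, red, green, blue; 420x560 float32, mm along the optical axis (not along the pixel's ray), 0 where there is no reading.
- get_calibration(name): a dict with "K" (3x3 intrinsics, pixels), "R" (3x3) and "t" (3): a world point X has camera coordinates R X + t; the wrist camera has in their place "mount" (4x4, takes a point from camera to tool coordinates, whose origin is the TCP and whose axes are the flange's). Camera axes: x right, y down, z forward; pixel columns grow to the right and rows downward; lengths in mm; the calibration is good to about 2 mm. A picture is of the moment at which its call begins: read the wrist's pose just before it. get_calibration takes no time and is no camera call.
- workorder.finish_job(): hands the job in; it is judged then, once.
Trained networks look in the newest picture that a camera, given by its name, has taken for a name from the list of things; names that differ only in an ending like _2 or _b are one class to them, and where a whole thing is asked for, a point or a joint stands for the part that bears it (a point fixed in the world has none). Each returns a list of dicts, best first, with "p" (0 to 1); they miss things now and then, are a little off and sometimes report something else, mostly with a low value. They report only what shows in the picture. A call takes as long as a camera call. They do not tell look-alikes from the thing itself.
- boxes_of(target, camera): "pixel" ([column, row] in pixels, amid what is visible of it).
- place_of(target, camera): "pixel" ([column, row] in pixels: a listed point, or the origin of a listed thing).
The state is a dict: "clock": time; "qpos": joint angles; "qd": joint speeds; "tau": joint torques, N m; "eef_pos": TCP position; "tool_rot": TCP orientation; "force": force on the tool from outside, world axes, zero at the start; "torque": the same for the moment, N m; "width": finger opening in mm; "gripper_force": force on a finger pad.
Only numpy, scipy, OpenCV 4.12 (cv2) and the standard library are available. Lean on these libraries where they do the work, as an engineer would, in place of code of your own. Each camera call takes 0.05 s, during which the arm holds its last target. There are 200 camera calls.

### The job

Ready the sloping slide viewer: pull its stiff shutter open by the yellow grip until the black pointer is in line with the red marker clip, leaving the clip where it is. Lay the blue slide carrier on the slope, centred on the window with its long sides running up and down, flat, its lower end resting on the ledge, and let go of everything. Leave the bottle, the dish and the timer beside the viewer where they are.

Things in the scene. Friction and masses are not known exactly. Their poses are not given: they have to be found in the camera images.
- panel: White sloping panel of the fixed slide viewer, facing the robot, 30 deg steep, 220 mm wide. x points up the slope, y left across it, z out of the surface (surface z = 0, from x -20 to 150, y -110 to 110 mm). Origin: at the surface, on the ledge's upper face, mid-width. A black slot for the grip and a scale with 10 mm divisions lie right of the window.
- ledge (a point): Middle of the top edge of the ledge that the carrier rests on: an aluminium strip standing 8 mm out of the surface at panel x -8 to 0, y 10 to 90 mm. This point is at panel x 0, y 50, z 8 mm.
- lamp_edge (a point): Middle of the lower front edge of the lamp bar (216 mm wide) that overhangs the panel on two rear posts, 0.28 m above the bench. It stands straight above grip and window, so come in about square to the slope (30 deg from vertical), from the robot's side. Lamp and posts lie farther up the slope than this edge (panel x 135, z 190 mm).
- window (a point): Centre of the window (clear glass flush with the surface, panel x 8 to 78, y 18 to 82 mm), at panel x 43, y 50, z 0 mm. The carrier's middle belongs here; resting on the ledge its centre is at panel x 42 mm.
- shutter (a joint): Opening of the shutter in m: 0 shut, grows as it is pulled to the right along the panel's -y; end stop at 0.088. Stiff: about 8 N of sliding friction, more when pulled fast; it stays where it is left. Starts nearly shut, on every run a little different.
- handle (a point): Centre of the yellow upright grip on the shutter: a block 14 mm thick along panel y (pinch it across these faces), 34 mm along the slope, standing square to the slope from 5 to 37 mm out of the surface. This point is 24 mm out of the surface at panel x 45 mm and moves with the shutter.
- pointer (a point): Tip of the black pointer that is fixed to the shutter, at the surface, panel x 82 mm; it has the same panel y as the grip's centre.
- red_mark (a point): Tip of the thin red pointer of the red marker clip (12 mm wide, 6 mm high, panel x 84 to 105 mm), at the surface. The clip stands elsewhere on each run, 35 to 70 mm right of where the pointer starts; the shutter is right when pointer and red_mark have the same panel y. The clip slides under about 15 N: do not push it.
- carrier: Loose blue slide carrier holding two glass slides with pink spots, 84 mm (its x) by 60 mm (its y) by 12 mm, about 80 g, lying on a 2 mm grey bench mat in front of the viewer. Origin: centre of its underside, z up out of its top. Either end may go lowermost. Pinch it across its 60 mm width. On the slope friction holds it where it is let go; it does not slide down by itself.
- amber_bottle: Bystander: brown bottle with black cap, 48 mm across, 98 mm high; origin at the centre of its underside.
- dish: Bystander: covered culture dish, 90 mm across, 14 mm high; origin at the centre of its underside.
- timer: Bystander: white bench timer, 66 x 66 x 18 mm; origin at the centre of its underside.
Not all that is in view belongs to the job. What is shaped like the carrier but purple is not meant.

How it is judged (in metres and radians):
At the end, for the whole second after the job is handed in: Pointer within 5 mm of the red mark along the scale; carrier flat on the panel (0.1 rad, 4 mm), square to it (0.15 rad), its middle within 12 mm of the window's middle sideways, its lower end within 5 mm of the ledge; at rest (y of pointer in the frame of red_mark between -0.005 and 0.005 m and x of carrier in the frame of panel between 0.037 and 0.047 m and y of carrier in the frame of panel between 0.038 and 0.062 m and z of carrier in the frame of panel between -0.004 and 0.004 m and angle between the x axis of carrier and the x axis of panel, either way round below 0.15 rad and angle between the z axis of carrier and the z axis of panel, either way round below 0.1 rad and linear speed of carrier below 0.01 m/s); the robot touches nothing.
It fails at once if the red marker clip is pushed along by more than 4 mm (distance of red_mark from where it was at the start of the episode above 0.004 m).
It fails at once if the brown bottle is moved by more than 25 mm (distance of amber_bottle from where it was at the start of the episode above 0.025 m).
It fails at once if the culture dish is moved by more than 25 mm (distance of dish from where it was at the start of the episode above 0.025 m).
It fails at once if the bench timer is moved by more than 25 mm (distance of timer from where it was at the start of the episode above 0.025 m).
It also fails if it takes over 72 s, if anything falls off the work surface, if the arm or the gripper's body presses on something with over 40 N, if the wrist force passes 120 N, or if a joint passes its speed limit or range.

## Working session

There is one attempt and no reset: what is moved stays moved. The work goes in short steps, Python scripts to look and compute and a tool call to move; the robot and the scene stay as the last step left them, time stands still between calls to the robot, and variables do not carry over. Pictures are saved under pics/ and viewed, at most 10 in all, crops included, and the job is handed in when it is done.

Besides the shell and the picture viewer there is one more tool, called after ">>>" as name(argument=value, ...) on one line, values as JSON. play_rows: Moves the arm, as the interface text tells. Its arguments: {"type":"object","properties":{"series":{"type":"array"}},"required":["series"]}

```bash
mkdir -p pics; ls; cat > h.py <<'E'
import numpy as np, cv2
from cell import ctrl, get_image, get_calibration, workorder, boxes_of, place_of
from scipy.spatial.transform import Rotation as Ro
def cam(name):
    c=get_calibration(name)
    if 'mount' in c:
        s=ctrl.read_state(); T=np.eye(4); T[:3,:3]=Ro.from_euler('xyz',s['tool_rot']).as_matrix(); T[:3,3]=s['eef_pos']
        M=T@np.array(c['mount']); R=M[:3,:3].T; return np.array(c['K']),R,-R@M[:3,3]
    return np.array(c['K']),np.array(c['R']),np.array(c['t'])
def snap(name):
    C=cam(name); im,d=get_image(name); return im,d,C
def back(px,z,C):
    K,R,t=C; return R.T@(np.linalg.inv(K)@np.array([px[0],px[1],1.])*z-t)
def at(px,d,C,r=1):
    u,v=int(round(px[0])),int(round(px[1])); p=d[max(v-r,0):v+r+1,max(u-r,0):u+r+1]; p=p[p>0]
    return back(px,np.median(p),C) if len(p) else None
def proj(X,C):
    K,R,t=C; x=K@(R@np.array(X)+t); return x[:2]/x[2]
def save(im,f): cv2.imwrite(f,cv2.cvtColor(im,cv2.COLOR_RGB2BGR))
E
python3 - <<'E'
from h import *
np.set_printoptions(precision=1,suppress=True)
print(ctrl.read_state(),ctrl.tcp_to_grasp)
a=[]
for n in ['scene','top']:
    im,d,C=snap(n); a.append(im); np.savez(f'{n}.npz',im=im,d=d)
    print(n,'cam at',-C[1].T@C[2])
    for k in ['panel','ledge','lamp_edge','window','handle','pointer','red_mark','carrier','amber_bottle','dish','timer']:
        for r in place_of(k,n)[:2]: print(k,np.array(r['pixel']),round(r['p'],2),at(r['pixel'],d,C))
    save(im,f'pics/{n}0.png')
E
```

```text
pics
{'clock': 0.0, 'qpos': array([ 1.3,  0.6,  0. ,  1.5, -0. ,  1. , -0. ]), 'qd': array([ 0., -0., -0.,  0., -0.,  0., -0.]), 'tau': array([ -0. , -56.3,   1.2, -19.3,   0. ,   0. ,  -0. ]), 'eef_pos': array([ 161.2, -629. ,  209. ]), 'tool_rot': array([-3.1,  0. ,  0.3]), 'force': array([0.9, 0.2, 0.4]), 'torque': array([-0. ,  0. , -0.1]), 'gripper_force': 0.0, 'width': 85.4297829859326} 18.700000000000003
scene cam at [155.2 668.4 890. ]
panel [277.1 227.4] 0.87 [592.5 -29.2  44.4]
ledge [266.  236.7] 0.72 [596.1  20.3  48.6]
lamp_edge [268.9 158. ] 0.8 [ 824.2 -334.6   -0.8]
window [255.1 228.7] 0.56 [628.5  24.8  64.9]
handle [268.7 212.8] 0.7 [619.4 -27.3  87.7]
pointer [256.3 204.8] 0.41 [665.3 -34.1  88.4]
red_mark [264.  196.3] 0.39 [667.9 -75.8  88.1]
carrier [308.  266.2] 0.87 [464.8  15.7   8.4]
carrier [269.9 211.1] 0.64 [614.8 -26.3  97.3]
amber_bottle [372.5 207.2] 0.56 [ 409.9 -271.4   28.9]
dish [262.3 350.1] 0.88 [428.5 282.8  13.1]
timer [239.4 394. ] 0.9 [412.4 389.5  13.7]
timer [253.7 206.6] 0.21 [668.1 -25.4  86.9]
top cam at [ 327.    27.5 1579.2]
panel [293.7 205.7] 0.66 [595.9 -19.6  50.5]
ledge [279.9 204.7] 0.68 [600.   22.6  51.5]
ledge [278.3 193. ] 0.2 [632.9  26.6  70.1]
lamp_edge [382.8 264.9] 0.62 [ 407.6 -278.4   67.2]
lamp_edge [296.1 183.2] 0.57 [657.5 -27.7  90.4]
window [278.3 193.6] 0.78 [631.5  26.7  68. ]
window [296.7 196.9] 0.56 [613.4 -27.8 100.8]
handle [296.7 193.6] 0.42 [622.2 -27.9 106.8]
pointer [300.2 182.1] 0.61 [616.1 -31.1 289. ]
red_mark [199. 263.] 0.49 [430.4 276.8  13.8]
carrier [287.9 245.3] 0.87 [478.5   0.9  10.7]
carrier [337.9 244.4] 0.55 [ 477.3 -154.3   11.2]
amber_bottle [381.4 260.5] 0.77 [ 421.3 -277.1   57.1]
dish [200.3 263.3] 0.63 [429.4 273.   12.7]
timer [166.8 269.3] 0.98 [413.3 375.4  17.3]
```

```bash
python3 - <<'E'
from h import *
a=np.load('scene.npz')['im'][130:330,180:440]; b=np.load('top.npz')['im'][150:300,210:400]
a=cv2.resize(a,(780,600),interpolation=cv2.INTER_CUBIC); b=cv2.resize(b,(760,600),interpolation=cv2.INTER_CUBIC)
save(a,'pics/s1.png'); save(b,'pics/t1.png')
E
```

```text
(no output)
```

View pics/s1.png

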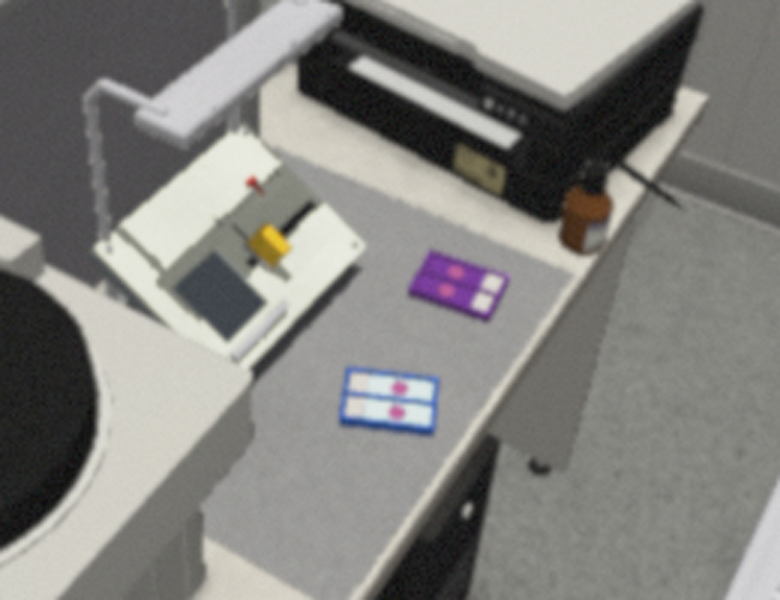

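View pics/t1.png

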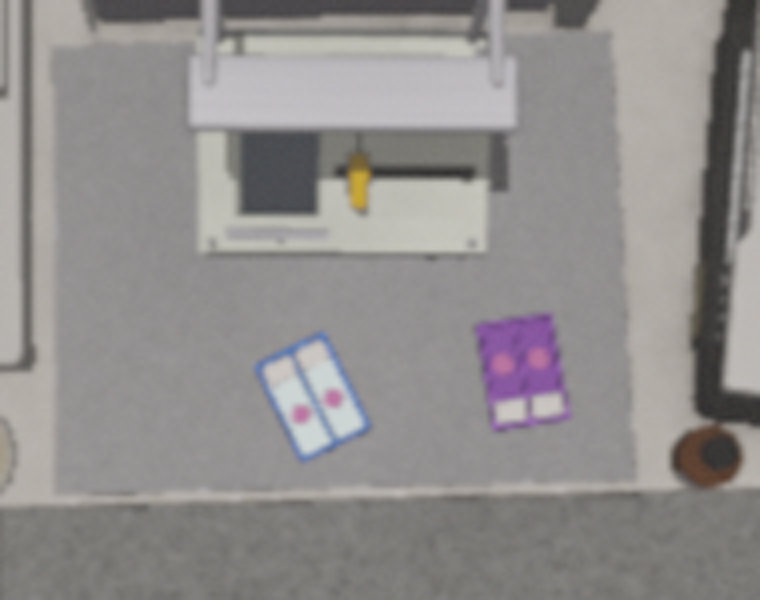

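The crops show the yellow grip at (268,243) and the red clip at (253,183). The blue carrier is at (390,400) in the scene crop, with the purple decoy to its right. Next I check the plane, the mount and the obstacle heights.

```bash
python3 - <<'E'
from h import *
np.set_printoptions(precision=3,suppress=True)
c=get_calibration('wrist');print(c['mount'],c['K']);print(ctrl.read_state()['tool_rot'])
D=np.load('top.npz');d=D['d'];im=D['im'];C=cam('top')
v,u=np.mgrid[0:420,0:560];K,R,t=C
P=(np.stack([(u-K[0,2])/K[0,0]*d,(v-K[1,2])/K[1,1]*d,d],-1)-t)@R
m=(d>0)
for x0 in (200,350,500,650,800):
  print(x0,[int(np.percentile(P[...,2][m&(abs(P[...,0]-x0)<40)&(abs(P[...,1]-y0)<40)],95)) if (m&(abs(P[...,0]-x0)<40)&(abs(P[...,1]-y0)<40)).any() else None for y0 in range(-480,420,80)])
hsv=cv2.cvtColor(im,cv2.COLOR_RGB2HSV)
b=cv2.inRange(hsv,(100,90,60),(118,255,255))
b=b*((abs(P[...,0]-475)<80)&(abs(P[...,1])<80))
r=cv2.minAreaRect(np.argwhere(b)[:,::-1].astype(np.float32));print('rect px',r)
q=cv2.boxPoints(r)
X=np.array([at(p,d,C,2) for p in q]);print(X,X.mean(0))
# panel plane
s=m&(P[...,0]>590)&(P[...,0]<640)&(P[...,1]>-130)&(P[...,1]<-50)
A=np.c_[P[s][:,:2],np.ones(s.sum())];k=np.linalg.lstsq(A,P[s][:,2],rcond=None)[0];print('plane',k)
E
```

```text
[[   0.001   -0.96    -0.281   71.06 ]
 [   1.       0.001   -0.001   -0.339]
 [   0.001   -0.281    0.96  -164.182]
 [   0.       0.       0.       1.   ]] [[368.893   0.    281.941]
 [  0.    368.893 204.925]
 [  0.      0.      1.   ]]
[ 3.142 -0.     0.251]
200 [-737, -738, -736, -739, -650, -647, -647, -649, -650, -737, -737, -737]
350 [-17, 8, 0, -21, -4, -11, -26, 0, -17, -5, 0, 13]
500 [183, 183, 182, 8, 17, 8, 17, 9, 9, 236, 271, 272]
650 [183, 183, 181, 8, 297, 300, 299, 299, 12, 274, 276, 276]
800 [457, 451, 180, 373, 380, 380, 380, 380, 379, 360, 361, 360]
rect px ((287.41436767578125, 248.8116455078125), (26.814430236816406, 18.786653518676758), 65.55604553222656)
[[495.31   45.942   4.445]
 [518.23   -8.161   5.814]
 [441.242 -40.453   4.181]
 [418.539  13.32    3.822]] [468.33    2.662   4.566]
plane [    3.97     -0.192 -2318.995]
```

>>> play_rows(series=[[[1.6,3.0,0.4,0,0,10.35,0],[1.6,3.0,0.4,0,0,10.35,0],[1.6,3.0,0.4,0,0,10.35,0],[1.6,3.0,0.4,0,0,10.35,0],[1.6,3.0,0.4,0,0,10.35,0],[1.6,3.0,0.4,0,0,10.35,0],[1.6,3.0,0.4,0,0,10.35,0],[1.6,3.0,0.4,0,0,10.35,0],[1.6,3.0,0.4,0,0,10.35,0],[1.6,3.0,0.4,0,0,10.35,0],[1.6,3.0,0.4,0,0,10.35,0],[1.6,3.0,0.4,0,0,10.35,0],[1.6,3.0,0.4,0,0,10.35,0],[1.6,3.0,0.4,0,0,10.35,0],[1.6,3.0,0.4,0,0,10.35,0],[1.6,3.0,0.4,0,0,10.35,0]]])

```text
clock: 3.2
eef_pos: [417.8, -148.9, 274.3]
tool_rot: [-3.141, 0.0, -3.137]
force: [0.6, -0.3, -1.1]
width: 85.7
gripper_force: 0.0
```

>>> play_rows(series=[[[1.4,1.0,-0.9,0,-3,0,0],[1.4,1.0,-0.9,0,-3,0,0],[1.4,1.0,-0.9,0,-3,0,0],[1.4,1.0,-0.9,0,-3,0,0],[1.4,1.0,-0.9,0,-3,0,0],[1.4,1.0,-0.9,0,-3,0,0],[1.4,1.0,-0.9,0,-3,0,0],[1.4,1.0,-0.9,0,-3,0,0],[1.4,1.0,-0.9,0,-3,0,0],[1.4,1.0,-0.9,0,-3,0,0],[0,0,0,0,0,0,0],[0,0,0,0,0,0,0]]])

```text
clock: 4.7
eef_pos: [541.0, -65.1, 190.7]
tool_rot: [-3.126, 0.462, 3.142]
force: [-1.0, 0.5, -0.5]
width: 85.2
gripper_force: 0.0
```

```bash
python3 - <<'E'
from h import *
np.set_printoptions(precision=1,suppress=True)
print(ctrl.read_state()['eef_pos'],ctrl.read_state()['tool_rot'])
im,d,C=snap('wrist'); np.savez('w1.npz',im=im,d=d); save(im,'pics/w1.png')
for k in ['panel','ledge','window','handle','pointer','red_mark','carrier']:
    for r in place_of(k,'wrist')[:2]: print(k,np.array(r['pixel']),round(r['p'],2),at(r['pixel'],d,C))
K,R,t=C;v,u=np.mgrid[0:420,0:560]
P=(np.stack([(u-K[0,2])/K[0,0]*d,(v-K[1,2])/K[1,1]*d,d],-1)-t)@R
np.save('P1.npy',P)
# plane fit, robust: white panel points near expected
O=np.array([597,-28,43]);n0=np.array([-.5,0,.866]);xs=np.array([.866,0,.5])
px=(P-O)@xs;pz=(P-O)@n0;py=P[...,1]+28
s=(d>0)&(abs(pz)<12)&(px>-15)&(px<70)&(py>-100)&(py<-70)|(d>0)&(abs(pz)<12)&(px>110)&(px<145)&(abs(py)<100)
Q=P[s]
for _ in range(3):
    c=Q.mean(0);n=np.linalg.svd(Q-c,full_matrices=False)[2][2];n*=np.sign(n[2]);e=(Q-c)@n;Q=Q[abs(e)<2]
print(len(Q),'c',c,'n',n*1000,'tilt',np.degrees(np.arccos(n[2])),'yaw',np.degrees(np.arctan2(-n[1],-n[0])))
E
```

```text
[541.  -65.1 190.7] [-3.1  0.5  3.1]
panel [334.7 162.1] 0.98 [592.8 -21.3  46.9]
panel [318.5 251.7] 0.59 [662.3 -33.5  88.9]
ledge [390.9 162.7] 0.87 [588.7  24.9  53.2]
ledge [321.7 219.6] 0.69 [609.5 -34.9 100.2]
window [388.  211.8] 0.85 [630.7  27.3  69. ]
window [263.8 249.9] 0.39 [661.1 -83.2  88.1]
handle [323.  219.2] 0.8 [609.6 -33.9  99.7]
pointer [317.7 251.8] 0.58 [662.3 -34.3  88.9]
carrier [159.8   4.1] 0.77 [ 478.1 -155.4   10.8]
9089 c [672.9 -70.1  94.5] n [-500.3   15.5  865.7] tilt 30.038280033600564 yaw -1.7721234223109936
```

View pics/w1.png

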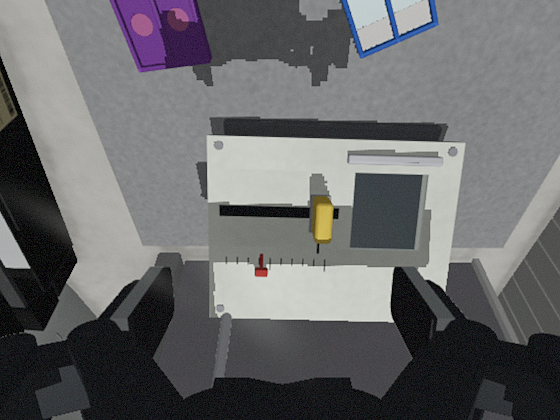

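The red tip is at about (261,254) and the black pointer tip at about (319,253). The grip top is at (323,219), and the screws are at (219,145), (453,152) and (220,308).

```bash
cat >> h.py <<'E'
n=np.array([-.5003,.0155,.8657]); c0=np.array([672.9,-70.1,94.5])
def ray(px,C,h=0):  # hit plane at height h above the panel
    K,R,t=C; o=-R.T@t; v=R.T@np.linalg.inv(K)@np.array([px[0],px[1],1.]); s=((c0-o)@n+h)/(v@n); return o+s*v
E
python3 - <<'E'
from h import *
np.set_printoptions(precision=2,suppress=True)
D=np.load('w1.npz');im=D['im'];d=D['d'];C=cam('wrist')
a,b,e=[ray(p,C) for p in [(219,145),(453,152),(220,308)]]
print('screws',a,b,e,'yaw from screws',np.degrees(np.arctan2((b-a)[1],(b-a)[0]))-90,'lens',np.linalg.norm(b-a),np.linalg.norm(e-a))
hsv=cv2.cvtColor(im,cv2.COLOR_RGB2HSV)
blk=lambda m:max((k for k in range(1,m[0])),key=lambda k:m[2][k,4])
red=cv2.inRange(hsv,(0,150,80),(8,255,255))|cv2.inRange(hsv,(172,150,80),(180,255,255)); red[:,:230]=0;red[:,300:]=0
red[:240]=0;red[290:]=0
ys,xs=np.nonzero(red)
for v in range(ys.min(),ys.max()+1): print(v,xs[ys==v].min(),xs[ys==v].max(),end='; ')
dark=(im.max(2)<70)
print()
for v in range(240,258): q=np.nonzero(dark[v,305:340])[0]; print(v,q+305 if len(q) else '',end=';')
ye=cv2.inRange(hsv,(18,150,80),(32,255,255));ye[:150]=0
top=ye>0
P=np.load('P1.npy');h=(P-c0)@n
s=top&(h>33)&(h<41);print('grip top',s.sum(),P[s].mean(0),P[s].min(0),P[s].max(0),h[s].mean())
# ledge and window boundaries
E
```

```text
screws [ 579.33 -120.16   41.32] [585.78  79.96  41.46] [ 711.07 -124.79  117.54] yaw from screws -1.8462075694453688 lens 200.22066761023297 152.27036695672342
254 261 261; 255 260 262; 256 260 262; 257 260 262; 258 260 262; 259 260 262; 260 260 262; 261 260 262; 262 260 262; 263 260 261; 264 260 261; 265 260 261; 266 260 261; 267 260 262; 268 256 263; 269 256 265; 270 255 266; 271 255 266; 272 255 266; 273 255 266; 274 255 266; 275 256 266; 
240 ;241 ;242 ;243 ;244 [317 318];245 [317 318];246 [317 318];247 [317 318];248 [317 318];249 [317 318];250 [317 318];251 [317 318];252 [317 318];253 [317];254 ;255 ;256 ;257 ;grip top 420 [610.9  -34.15  99.93] [597.99 -40.71  89.96] [627.11 -26.57 109.65] 36.28066699063968
```

```bash
cat >> h.py <<'E'
PR=Ro.from_euler('zy',[-1.8,-30],degrees=True).as_matrix() if 0 else (Ro.from_euler('z',-1.8,degrees=True)*Ro.from_euler('y',-30,degrees=True)).as_matrix()
O=np.array([592.3,-20.6,46.9]); O=O-((O-c0)@n)*n
def toP(X): return PR.T@(np.array(X)-O)
def toW(p): return O+PR@np.array(p,float)
E
python3 - <<'E'
from h import *
np.set_printoptions(precision=2,suppress=True)
C=cam('wrist');print(PR,O)
a=toP(ray((317.5,253),C));b=toP(ray((261,254),C));print('pointer',a,'red',b)
print('grip top',toP([610.9,-34.15,99.93]))
print('ledge pt',toP(ray((395,164.5),C,8)),'win',toP(ray((388,211.8),C)))
s=ctrl.read_state();print(s['eef_pos'],s['tool_rot']*180/np.pi)
R=Ro.from_euler('xyz',s['tool_rot']);Rt=Ro.from_matrix(PR@np.diag([-1,1,-1]))
print('rotvec needed',(Rt*R.inv()).as_rotvec(degrees=True))
y=a[1]
for p in ([45,y,70],[45,y,24-18.7],[45,y,10],[45,b[1],10]):print(p,toW(p))
E
```

```text
[[ 0.87  0.03 -0.5 ]
 [-0.03  1.    0.02]
 [ 0.5   0.    0.87]] [592.24 -20.6   47.  ]
pointer [ 83.54 -11.14   0.05] red [ 85.94 -62.58   0.04]
grip top [ 42.98 -12.96  36.3 ]
ledge pt [ 0.14 49.16  8.01] win [43.13 49.52  0.04]
[540.99 -64.86 190.59] [-179.13   26.52 -179.97]
rotvec needed [ 0.71 -3.49 -1.42]
[45, np.float64(-11.140270816250979), 70] [595.86 -31.86 130.12]
[45, np.float64(-11.140270816250979), 5.300000000000001] [628.2  -32.87  74.09]
[45, np.float64(-11.140270816250979), 10] [625.85 -32.8   78.16]
[45, np.float64(-62.58493489796311), 10] [624.23 -84.22  78.16]
```

>>> play_rows(series=[[[1.1,0.65,-1.2,0.14,-0.7,-0.28,0],[1.1,0.65,-1.2,0.14,-0.7,-0.28,0],[1.1,0.65,-1.2,0.14,-0.7,-0.28,0],[1.1,0.65,-1.2,0.14,-0.7,-0.28,0],[1.1,0.65,-1.2,0.14,-0.7,-0.28,0],[0,0,0,0,0,0,0],[0,0,0,0,0,0,0]]])

```text
clock: 5.98
eef_pos: [595.7, -32.6, 130.6]
tool_rot: [-3.141, 0.523, 3.111]
force: [-0.5, -0.1, -0.1]
width: 85.9
gripper_force: 0.0
```

>>> play_rows(series=[[[0.6,-0.02,-1.04,0,0,0,0],[0.6,-0.02,-1.04,0,0,0,0],[0.6,-0.02,-1.04,0,0,0,0],[0.6,-0.02,-1.04,0,0,0,0],[0.6,-0.02,-1.04,0,0,0,0],[0,0,0,0,0,0,0],[0,0,0,0,0,0,1],[0,0,0,0,0,0,1],[0,0,0,0,0,0,1],[0,0,0,0,0,0,1],[0,0,0,0,0,0,1],[0,0,0,0,0,0,1],[0,0,0,0,0,0,1],[0,0,0,0,0,0,1]]])

```text
clock: 7.72
eef_pos: [625.9, -33.7, 78.9]
tool_rot: [-3.14, 0.524, 3.111]
force: [-3.5, -0.7, 4.9]
width: 11.6
gripper_force: 58.8
```

>>> play_rows(series=[[[-0.01,-0.3,0,0,0,0,1],[-0.01,-0.4,0,0,0,0,1],[-0.01,-0.4,0,0,0,0,1],[-0.01,-0.4,0,0,0,0,1],[-0.01,-0.4,0,0,0,0,1],[-0.01,-0.4,0,0,0,0,1],[-0.01,-0.4,0,0,0,0,1],[-0.01,-0.4,0,0,0,0,1],[-0.02,-0.4,0,0,0,0,1],[-0.02,-0.4,0,0,0,0,1],[-0.02,-0.4,0,0,0,0,1],[-0.01,-0.4,0,0,0,0,1],[0,0,0,0,0,0,1],[0,0,0,0,0,0,1],[0,0,0,0,0,0,1]]])

```text
clock: 9.6
eef_pos: [624.5, -75.2, 79.0]
tool_rot: [3.135, 0.524, 3.115]
force: [0.3, 7.1, 3.5]
width: 11.8
gripper_force: 58.9
```

```bash
python3 - <<'E'
from h import *
np.set_printoptions(precision=2,suppress=True)
im,d,C=snap('wrist'); np.savez('w2.npz',im=im,d=d)
for k in ['pointer','red_mark']:
    for r in place_of(k,'wrist')[:2]: print(k,np.array(r['pixel']),round(r['p'],2),toP(ray(r['pixel'],C)))
q=proj(toW([86,-62,0]),C).astype(int);print(q)
x0,y0=q[0]-65,q[1]-50;x0=max(x0,0);y0=max(0,min(y0,320));print(x0,y0)
save(cv2.resize(im[y0:y0+100,x0:x0+130],None,fx=6,fy=6,interpolation=cv2.INTER_CUBIC),'pics/w2.png')
E
```

```text
red_mark [477.9 242.6] 0.61 [44.85 47.5   0.04]
[265 313]
200 263
```

View pics/w2.png

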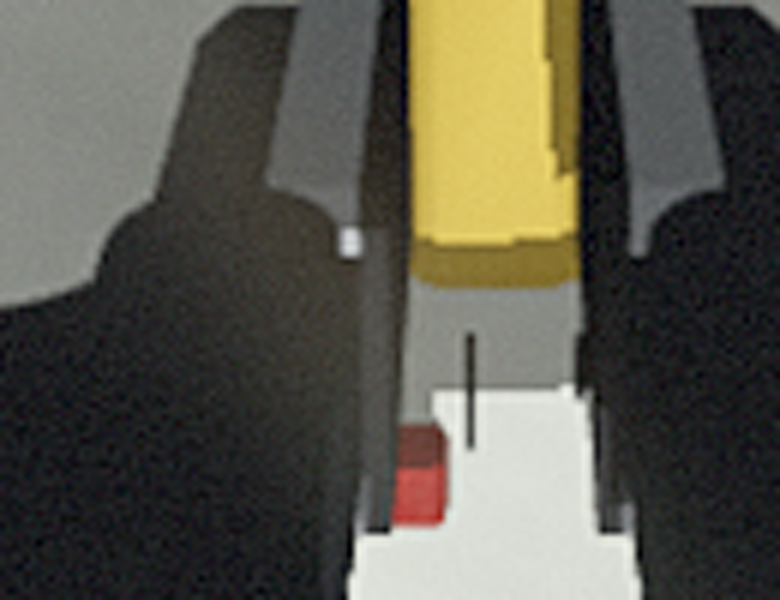

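The black pointer's line is at crop u=470. The clip's visible right edge is at u≈447, and its red tip is hidden behind the left finger.

```bash
python3 - <<'E'
from h import *
np.set_printoptions(precision=2,suppress=True)
C=cam('wrist');g=lambda u,v,h=0:toP(ray((200+u/6-.4,263+v/6-.4),C,h))
print('pointer tip',g(470,450),'top of line',g(470,335))
print('clip right edge: base/top',g(447,424),g(447,470,6),g(445,523,6))
print('expected red px',proj(toW([86,-62.6,0]),C)); s=ctrl.read_state(); print(toP(s['eef_pos']))
E
```

```text
pointer tip [101.37 -54.99   0.05] top of line [ 89.22 -55.01   0.04]
clip right edge: base/top [ 98.58 -57.11   0.05] [ 99.06 -57.05   6.05] [104.64 -57.24   6.05]
expected red px [263.92 313.23]
[ 45.42 -53.51  10.69]
```

>>> play_rows(series=[[[-0.01,-0.3,0,0,0,0,1],[-0.01,-0.3,0,0,0,0,1],[-0.01,-0.33,0,0,0,0,1],[0,0,0,0,0,0,1],[0,0,0,0,0,0,1],[0,0,0,0,0,0,1],[0,0,0,0,0,0,0],[0,0,0,0,0,0,0],[0,0,0,0,0,0,0],[0,0,0,0,0,0,0],[0,0,0,0,0,0,0],[-0.6,0,1.04,0,0,0,0],[-0.6,0,1.04,0,0,0,0],[-0.6,0,1.04,0,0,0,0],[-0.6,0,1.04,0,0,0,0],[-0.6,0,1.04,0,0,0,0],[0,0,0,0,0,0,0],[0,0,0,0,0,0,0]]])

```text
clock: 12.0
eef_pos: [594.3, -89.7, 130.5]
tool_rot: [-3.141, 0.524, 3.111]
force: [-0.3, 1.2, -1.3]
width: 85.2
gripper_force: 0.0
```

```bash
python3 - <<'E'
from h import *
np.set_printoptions(precision=2,suppress=True)
im,d,C=snap('wrist'); np.savez('w3.npz',im=im,d=d); s=ctrl.read_state(); print(toP(s['eef_pos']))
q=proj(toW([80,-62,0]),C).astype(int);print(q)
x0,y0=q[0]-65,q[1]-50;y0=max(0,min(y0,320));print(x0,y0)
save(cv2.resize(im[y0:y0+100,x0:x0+130],None,fx=6,fy=6,interpolation=cv2.INTER_CUBIC),'pics/w3.png')
E
```

```text
[ 45.19 -68.86  70.01]
[291 257]
226 207
```

View pics/w3.png

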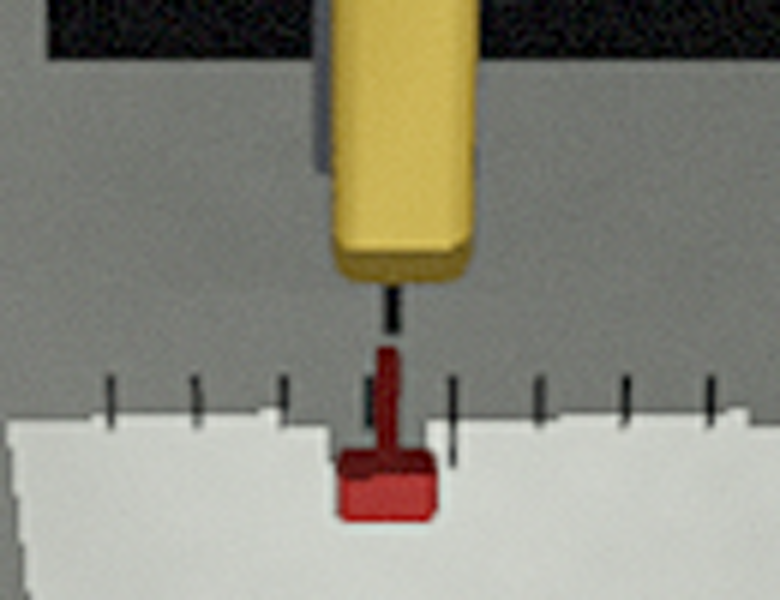

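Pointer (391,320) and red tip (387,350) line up to about 0.5 mm. Now for the carrier.

>>> play_rows(series=[[[-2.5,0,3.0,0,0,0,0],[-2.5,0.5,2.5,0,0,0,0],[-2.5,1.5,0,0,5,0,0],[-2.0,1.5,0,0,5,0,0],[-2.0,1.5,0,0,5,0,0],[-1.0,1.5,0,0,5,0,0],[-0.9,1.5,0,0,5,0,0],[0,1,0,0,5,0,0],[0,0,0,0,0,8.2,0],[0,0,0,0,0,8.2,0],[0,0,0,0,0,8.2,0],[0,0,0,0,0,0,0],[0,0,0,0,0,0,0]]])

```text
clock: 13.68
eef_pos: [487.0, -24.6, 184.6]
tool_rot: [-3.109, 0.103, -2.742]
force: [0.4, 0.9, 0.3]
width: 85.4
gripper_force: 0.0
```

```bash
python3 - <<'E'
from h import *
np.set_printoptions(precision=2,suppress=True)
im,d,C=snap('wrist'); np.savez('w4.npz',im=im,d=d); s=ctrl.read_state(); print(s['eef_pos'],np.degrees(s['tool_rot']))
K,R,t=C;v,u=np.mgrid[0:420,0:560]
P=(np.stack([(u-K[0,2])/K[0,0]*d,(v-K[1,2])/K[1,1]*d,d],-1)-t)@R
hsv=cv2.cvtColor(im,cv2.COLOR_RGB2HSV)
b=(cv2.inRange(hsv,(100,110,60),(122,255,255))>0)&(P[...,2]>8)&(P[...,2]<20)&(P[...,0]<560)&(d>0)
Q=P[b];print(b.sum(),'top z',np.median(Q[:,2]))
r=cv2.minAreaRect(Q[:,:2].astype(np.float32));print(r,cv2.boxPoints(r))
print([ (x['pixel'],round(x['p'],2)) for x in place_of('carrier','wrist')])
save(im,'pics/w4.png')
E
```

```text
[487.05 -24.49 184.69] [-178.09    5.89 -157.09]
1542 top z 13.960733865953964
((465.9473876953125, 3.9778060913085938), (84.17280578613281, 59.91917419433594), 24.79275131225586) [[415.18  13.53]
 [440.3  -40.87]
 [516.72  -5.57]
 [491.59  48.82]]
[([149.8, 95.5], 0.95), ([324.6, 145.6], 0.6), ([246.6, 272.7], 0.59)]
```

View pics/w4.png

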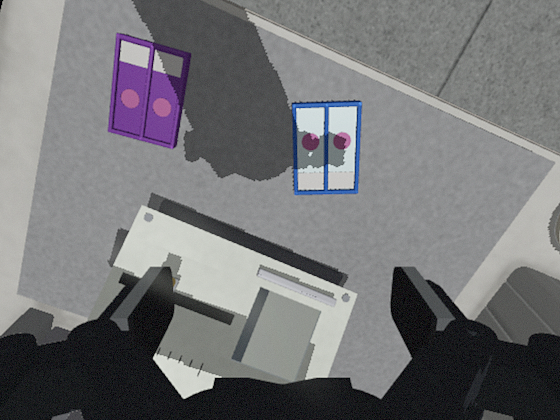

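The carrier is at (327,147), upright under the tool frame, and measures 84.2 x 59.9 mm, which matches its spec.

```bash
python3 - <<'E'
from h import *
np.set_printoptions(precision=2,suppress=True)
s=ctrl.read_state();R=Ro.from_euler('xyz',s['tool_rot'])
Rt=Ro.from_euler('z',24.8,degrees=True)*Ro.from_matrix(np.diag([-1,1,-1.]))
print((Rt*R.inv()).as_rotvec(degrees=True),np.array([465.9,4,60])-s['eef_pos'])
Rp=Ro.from_matrix(PR@np.diag([-1,1,-1.]));print('place rotvec',(Rp*Rt.inv()).as_rotvec(degrees=True))
for h in (0,60,100):print(toW([42.5,50,h-.5]))
E
```

```text
[-0.63  6.17  1.95] [ -21.19   28.44 -124.78]
place rotvec [  6.03 -29.66 -25.99]
[630.85  28.21  67.82]
[600.87  29.16 119.78]
[580.88  29.78 154.42]
```

>>> play_rows(series=[[[-0.53,0.71,-1.5,-0.16,1.54,0.49,0],[-0.53,0.71,-1.5,-0.16,1.54,0.49,0],[-0.53,0.71,-1.5,-0.16,1.54,0.49,0],[-0.53,0.71,-1.5,-0.16,1.54,0.49,0],[0,0,-2.0,0,0,0,0],[0,0,-2.0,0,0,0,0],[0,0,-2.0,0,0,0,0],[0,0,0,0,0,0,0],[0,0,0,0,0,0,0]]])

```text
clock: 14.9
eef_pos: [466.2, 4.2, 65.1]
tool_rot: [3.142, 0.001, -2.707]
force: [-0.0, -0.3, 1.1]
width: 85.8
gripper_force: 0.0
```

>>> play_rows(series=[[[0,0,-1.6,0,0,0,0],[0,0,-1.6,0,0,0,0],[0,0,-1.6,0,0,0,0],[0,0,-0.8,0,0,0,0],[0,0,-0.8,0,0,0,0],[0,0,0,0,0,0,0],[0,0,0,0,0,0,1],[0,0,0,0,0,0,1],[0,0,0,0,0,0,1],[0,0,0,0,0,0,1],[0,0,0,0,0,0,1],[0,0,0,0,0,0,1]]])

```text
clock: 16.4
eef_pos: [465.9, 3.8, 0.8]
tool_rot: [-3.141, 0.0, -2.708]
force: [-0.4, 0.4, 0.8]
width: 0.1
gripper_force: 0.0
```

```bash
python3 - <<'E'
from h import *
im,d,C=snap('wrist'); im2,_,_=snap('scene')
save(np.hstack([cv2.resize(im,(400,300)),cv2.resize(im2[200:320,220:380],(400,300))]),'pics/w5.png'); print(ctrl.read_state()['width'])
E
```

```text
-0.11227738843072585
```

View pics/w5.png

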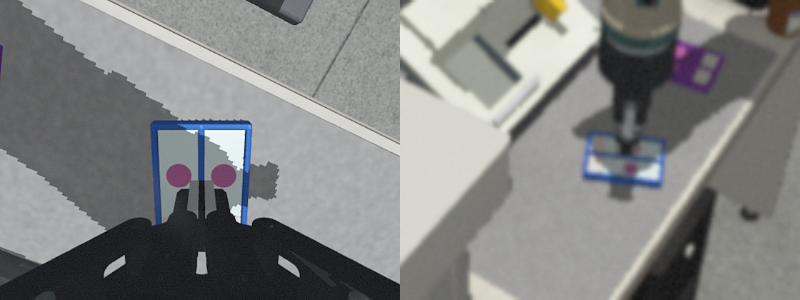

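The fingers shut above the carrier, which still lies in place. I'll measure where the tips really are.

```bash
python3 - <<'E'
from h import *
np.set_printoptions(precision=1,suppress=True)
im,d,C=snap('wrist');K,R,t=C;v,u=np.mgrid[0:420,0:560]
P=(np.stack([(u-K[0,2])/K[0,0]*d,(v-K[1,2])/K[1,1]*d,d],-1)-t)@R
for r in range(236,330,6): print(r,[P[r,c] for c in (262,272,281)],im[r,272])
hsv=cv2.cvtColor(im,cv2.COLOR_RGB2HSV)
b=(cv2.inRange(hsv,(100,110,60),(122,255,255))>0)&(abs(P[...,0]-466)<70)&(abs(P[...,1]-4)<70)
Q=P[b];print('blue z pct',np.percentile(Q[:,2],[5,50,95]))
print(ctrl.read_state()['torque'],ctrl.read_state()['force'])
E
```

```text
236 [array([458.4,  -8.9,  10.6]), array([456.3,  -4.9,  11.1]), array([453.2,  -1.9,  15. ])] [139 149 151]
242 [array([460.9,  -7.7,  10.8]), array([458.9,  -3.7,  11.2]), array([455.8,  -0.7,  14.8])] [138 148 148]
248 [array([463.2,  -6.6,  11.6]), array([461.6,  -2.5,  11.1]), array([458.6,   0.6,  14.3])] [134 147 146]
254 [array([466. ,  -5.4,  11.3]), array([456.7,  -4.2,  29.1]), array([455.2,  -0.9,  29.2])] [100 104 104]
260 [array([468.2,  -4.4,  12.5]), array([456.5,  -4.1,  35.2]), array([455.6,  -0.7,  33.9])] [101 103 104]
266 [array([462.2,  -6. ,  31.3]), array([456.7,  -3.9,  39.8]), array([455.1,  -1. ,  40.2])] [ 99 105 104]
272 [array([462.1,  -5.7,  36.4]), array([457. ,  -3.7,  43.9]), array([455. ,  -1. ,  45.3])] [102 107 111]
278 [array([461.9,  -5.5,  41.5]), array([456.8,  -3.6,  48.9]), array([455.6,  -0.7,  48.7])] [100 104 104]
284 [array([458.4,  -6.5,  52.7]), array([456.7,  -3.5,  53.2]), array([455.4,  -0.8,  53.3])] [ 99 102 105]
290 [array([457.8,  -6.5,  57.7]), array([456.5,  -3.5,  57.4]), array([455.,  -1.,  58.])] [ 98 102 102]
296 [array([456.4,  -6.8,  63.8]), array([457. ,  -3.2,  60.3]), array([456.3,  -0.4,  59.4])] [112 112 119]
302 [array([456.1,  -6.7,  67.7]), array([455.6,  -3.7,  66.3]), array([458.3,   0.6,  59.2])] [40 39 43]
308 [array([456.9,  -6.2,  69.5]), array([456.2,  -3.3,  68.5]), array([460.5,   1.6,  59. ])] [33 37 40]
314 [array([456.4,  -6.2,  73.3]), array([454.9,  -3.8,  73.8]), array([461.6,   2.1,  60.5])] [36 40 41]
320 [array([456.5,  -6. ,  75.9]), array([456.2,  -3.2,  74.6]), array([464. ,   3.2,  60. ])] [42 43 46]
326 [array([456.7,  -5.8,  78.2]), array([457.8,  -2.4,  74.8]), array([466.1,   4.2,  59.8])] [31 39 44]
blue z pct [ 8.8 13.9 15.1]
[-0. -0. -0.] [ 0.5 -1.1 -0.2]
```

```bash
python3 - <<'E'
from h import *
np.set_printoptions(precision=0,suppress=True)
c=get_calibration('wrist');M=np.array(c['mount']);K=np.array(c['K'])
v,u=np.mgrid[0:420,0:560]
def tool(d): 
    return np.stack([(u-K[0,2])/K[0,0]*d,(v-K[1,2])/K[1,1]*d,d],-1)@M[:3,:3].T+M[:3,3]
im,d,_=snap('wrist');np.savez('w6.npz',im=im,d=d)
for nm in ('w2','w3','w6'):
    T=tool(np.load(nm+'.npz')['d']); I=np.load(nm+'.npz')['im']
    print(nm)
    # finger = points near y band, x in pad half width
    for y0 in range(-60,61,8):
        s=(abs(T[...,0])<14)&(abs(T[...,1]-y0)<4)&(T[...,2]<5)&(I.max(2)<140)&(np.load(nm+'.npz')['d']>0)
        if s.sum()>5: print(y0,s.sum(),'zmax',np.percentile(T[...,2][s],98),'x',np.percentile(T[...,0][s],[2,98]))
E
```

```text
w2
-60 96 zmax -99.34285728864182 x [12. 13.]
-52 1869 zmax -90.53508146955879 x [12. 13.]
-44 3907 zmax -78.34050090273738 x [-7. 13.]
-36 4859 zmax -71.93262321112738 x [-8. 13.]
-28 2779 zmax -66.77567243937477 x [-9. 13.]
-20 1023 zmax -31.730913806789623 x [ 7. 13.]
-12 1724 zmax -28.292760695138085 x [ 7. 14.]
-4 2892 zmax -25.369663923614834 x [-11.  13.]
4 2764 zmax -25.123551773047954 x [-12.  13.]
12 1988 zmax -28.398596927371347 x [-7. 14.]
20 1067 zmax -31.03772879611513 x [ 7. 13.]
28 2522 zmax -66.16847173670607 x [-9. 13.]
36 4574 zmax -71.62086320650863 x [-8. 13.]
44 4224 zmax -77.35446472906348 x [-7. 13.]
52 2019 zmax -89.21296887195625 x [12. 14.]
60 134 zmax -98.20360075662886 x [12. 13.]
w3
-60 3832 zmax -78.66922985247383 x [-6. 13.]
-52 2727 zmax -45.80267144062469 x [-7. 14.]
-44 4810 zmax -37.28203921317194 x [-9. 13.]
-36 309 zmax -83.67119597116408 x [ 7. 14.]
-20 272 zmax -98.29245682571684 x [10. 12.]
-12 1524 zmax -94.40014144179992 x [10. 13.]
-4 1538 zmax -95.02074737854487 x [10. 12.]
4 1492 zmax -95.05761461365225 x [10. 12.]
12 1611 zmax -94.412568
[... 269 characters left out ...]
29026 x [-13.  13.]
-52 2508 zmax -0.45227627417373073 x [-12.  14.]
-44 3926 zmax -0.6185218123603278 x [-11.  13.]
-36 5633 zmax -0.7223194290646583 x [-10.  13.]
-28 3584 zmax -10.235880833849725 x [-10.  14.]
-20 1923 zmax -9.58366802799433 x [-1. 13.]
-12 1667 zmax -9.327601457657334 x [ 1. 14.]
-4 3703 zmax -10.835641868418186 x [-7. 14.]
4 3884 zmax -10.7377369886277 x [-8. 13.]
12 1794 zmax -9.386491502720228 x [ 1. 14.]
20 1701 zmax -9.465128152123839 x [-1. 13.]
28 3327 zmax -11.495001794462961 x [-9. 14.]
36 5482 zmax -0.8497446933431956 x [-8. 13.]
44 4078 zmax -0.6537330822599976 x [-10.  13.]
52 2023 zmax -0.8532087689706259 x [-9. 14.]
60 94 zmax -99.72652699441686 x [11. 14.]
```

The shut tips sit about 27 mm behind the reported TCP, so the fingers are shorter than stated. The grip was held near its top, and the carrier was never touched. I'll go about 28 mm lower.

>>> play_rows(series=[[[0,0,0,0,0,0,0],[0,0,0,0,0,0,0],[0,0,0,0,0,0,0],[0,0,0,0,0,0,0],[0,0,0,0,0,0,0],[0,0,0,0,0,0,0],[0,0,-0.9,0,0,0,0],[0,0,-0.9,0,0,0,0],[0,0,-0.9,0,0,0,0],[0,0,0,0,0,0,0],[0,0,0,0,0,0,0]]])

```text
clock: 17.98
eef_pos: [465.9, 3.9, -26.3]
tool_rot: [3.142, 0.0, -2.707]
force: [-0.3, -0.2, 0.2]
width: 85.6
gripper_force: 0.0
```

>>> play_rows(series=[[[0,0,0,0,0,0,1],[0,0,0,0,0,0,1],[0,0,0,0,0,0,1],[0,0,0,0,0,0,1],[0,0,0,0,0,0,1],[0,0,0,0,0,0,1]]])

```text
clock: 18.73
eef_pos: [467.5, 3.9, -24.0]
tool_rot: [-3.139, 0.004, -2.707]
force: [-1.9, -1.6, 22.2]
width: 58.6
gripper_force: 73.1
```

Gripped at 58.6 mm with the tips on the mat, so the carrier's underside is about 26 mm behind the TCP. Next I lift it and carry it over the slope.

>>> play_rows(series=[[[0,0,1.0,0,0,0,1],[0,0,2.0,0,0,0,1],[0,0,3.0,0,0,0,1],[1.31,0.25,0.88,0.6,-2.97,-2.6,1],[1.31,0.25,0.88,0.6,-2.97,-2.6,1],[1.31,0.25,0.88,0.6,-2.97,-2.6,1],[1.31,0.25,0.88,0.6,-2.97,-2.6,1],[1.31,0.25,0.88,0.6,-2.97,-2.6,1],[1.31,0.25,0.88,0.6,-2.97,-2.6,1],[1.31,0.25,0.88,0.6,-2.97,-2.6,1],[1.31,0.25,0.88,0.6,-2.97,-2.6,1],[1.31,0.25,0.88,0.6,-2.97,-2.6,1],[1.31,0.25,0.88,0.6,-2.97,-2.6,1],[0,0,0,0,0,0,1],[0,0,0,0,0,0,1]]])

```text
clock: 20.6
eef_pos: [596.4, 28.3, 121.5]
tool_rot: [-3.139, 0.523, 3.112]
force: [0.8, 0.2, -1.7]
width: 58.1
gripper_force: 65.5
```

```bash
python3 - <<'E'
from h import *
np.set_printoptions(precision=2,suppress=True)
s=ctrl.read_state();im,d,C=snap('wrist');K,R,t=C;v,u=np.mgrid[0:420,0:560]
print('tcp panel',toP(s['eef_pos']),'w',s['width'])
Rp=Ro.from_matrix(PR@np.diag([-1,1,-1.]));print('rot left',(Rp*Ro.from_euler('xyz',s['tool_rot']).inv()).as_rotvec(degrees=True))
P=(np.stack([(u-K[0,2])/K[0,0]*d,(v-K[1,2])/K[1,1]*d,d],-1)-t)@R
Q=(P-O)@PR
hsv=cv2.cvtColor(im,cv2.COLOR_RGB2HSV)
b=(cv2.inRange(hsv,(100,110,60),(122,255,255))>0)&(Q[...,2]>50)&(d>0)
B=Q[b];print(b.sum(),'pct x',np.percentile(B[:,0],[.5,2,98,99.5]),'y',np.percentile(B[:,1],[.5,2,98,99.5]),'z',np.percentile(B[:,2],[2,50,98]))
top=B[abs(B[:,2]-np.median(B[:,2]))<6];r=cv2.minAreaRect(top[:,:2].astype(np.float32));print(r)
A=np.c_[top[:,:2],np.ones(len(top))];print('slopes',np.linalg.lstsq(A,top[:,2],rcond=None)[0])
save(im,'pics/w7.png')
E
```

```text
tcp panel [39.52 49.05 63.25] w 58.12803215652252
rot left [ 0.1  -0.04 -0.04]
9129 pct x [-3.55 -3.42 78.6  79.92] y [19.86 20.28 78.55 78.9 ] z [ 95.15 101.49 103.13]
((38.89215850830078, 49.24872589111328), (85.20586395263672, 60.033931732177734), 0.03590447083115578)
slopes [  0.     0.01 100.87]
```

View pics/w7.png

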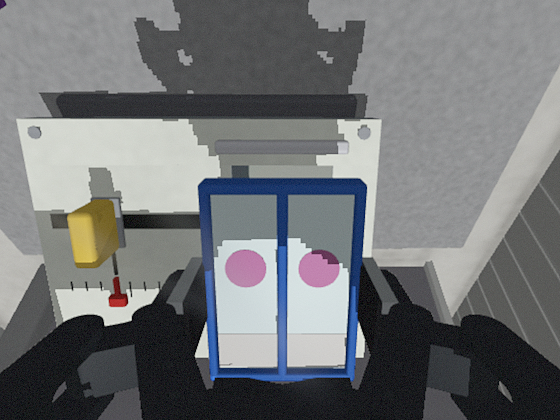

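The view shows the carrier held square, with the lower end at about row 185. Grip and clip are still lined up at (115,275). I descend to about 5 mm clearance.

>>> play_rows(series=[[[0.77,-0.01,-1.19,0,0,0,1],[0.77,-0.01,-1.19,0,0,0,1],[0.77,-0.01,-1.19,0,0,0,1],[0.77,-0.01,-1.19,0,0,0,1],[0.77,-0.01,-1.19,0,0,0,1],[0.77,-0.01,-1.19,0,0,0,1],[0,0,0,0,0,0,1],[0,0,0,0,0,0,1]]])

```text
clock: 21.65
eef_pos: [643.0, 28.3, 50.5]
tool_rot: [-3.14, 0.524, 3.112]
force: [-0.8, -0.0, -1.1]
width: 58.4
gripper_force: 65.5
```

```bash
python3 - <<'E'
from h import *
print(toP(ctrl.read_state()['eef_pos']))
E
```

```text
[ 44.32660343  50.51083124 -21.54481539]
```

>>> play_rows(series=[[[0.07,0,-0.14,0,0,0,1],[0.07,0,-0.14,0,0,0,1],[0.07,0,-0.14,0,0,0,1],[0,0,0,0,0,0,1],[0,0,0,0,0,0,1]]])

```text
clock: 22.28
eef_pos: [645.3, 28.1, 46.4]
tool_rot: [-3.14, 0.525, 3.112]
force: [-0.7, -0.7, 0.5]
width: 58.2
gripper_force: 66.5
```

Nearly touching, so I go in 1 mm steps.

>>> play_rows(series=[[[0.05,0,-0.09,0,0,0,1],[0,0,0,0,0,0,1],[0,0,0,0,0,0,1]]])

```text
clock: 22.65
eef_pos: [645.4, 28.2, 46.3]
tool_rot: [-3.14, 0.525, 3.112]
force: [-6.9, -1.6, 11.0]
width: 58.4
gripper_force: 73.2
```

>>> play_rows(series=[[[0,0,0,0,0,0,0],[0,0,0,0,0,0,0],[0,0,0,0,0,0,0],[0,0,0,0,0,0,0],[0,0,0,0,0,0,0],[-0.5,0,0.87,0,0,0,0],[-1.0,0,1.73,0,0,0,0],[-1.5,0,2.6,0,0,0,0],[-1.5,0,2.6,0,0,0,0],[-1.5,0,2.6,0,0,0,0],[-1.0,0,1.7,0,0,0,0],[0,0,0,0,0,0,0],[0,0,0,0,0,0,0]]])

```text
clock: 24.28
eef_pos: [575.8, 28.1, 166.2]
tool_rot: [-3.14, 0.525, 3.111]
force: [0.8, -0.1, -0.6]
width: 85.7
gripper_force: 0.0
```

```bash
python3 - <<'E'
from h import *
np.set_printoptions(precision=2,suppress=True)
im,d,C=snap('wrist');K,R,t=C;v,u=np.mgrid[0:420,0:560]
Q=((np.stack([(u-K[0,2])/K[0,0]*d,(v-K[1,2])/K[1,1]*d,d],-1)-t)@R-O)@PR
hsv=cv2.cvtColor(im,cv2.COLOR_RGB2HSV)
b=(cv2.inRange(hsv,(100,110,60),(122,255,255))>0)&(Q[...,2]>-5)&(Q[...,2]<40)&(abs(Q[...,0]-42)<80)&(abs(Q[...,1]-50)<80)&(d>0)
B=Q[b];print(b.sum(),'z',np.percentile(B[:,2],[2,50,98]))
top=B[abs(B[:,2]-np.median(B[:,2]))<4];print(cv2.minAreaRect(top[:,:2].astype(np.float32)))
A=np.c_[top[:,:2],np.ones(len(top))];print('slopes',np.linalg.lstsq(A,top[:,2],rcond=None)[0])
save(im,'pics/w8.png')
E
```

```text
2305 z [ 7.62 11.77 13.23]
((41.872215270996094, 50.66405487060547), (59.9022331237793, 83.27507019042969), 89.92676544189453)
slopes [-0.    0.   11.62]
```

View pics/w8.png

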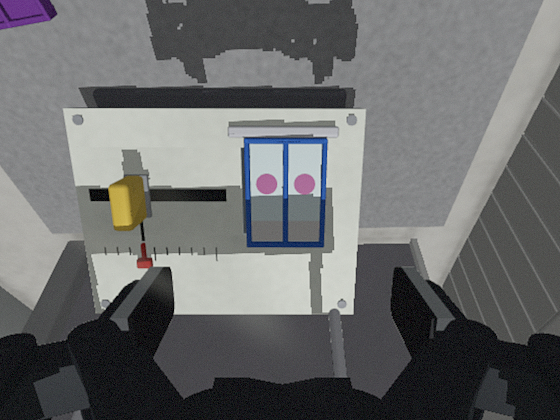

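The carrier is flat and square at panel (41.9, 50.7) against the ledge. The pointer and the red tip meet at (143,245), and the robot is clear. Handing in.

```bash
python3 -c "
from cell import workorder
print(workorder.finish_job())"
```

```text
the job is handed in; nothing more can be done
None
```

I handed in the job at about 24 s. The shutter pointer is within about 1 mm of the red mark, and the carrier lies flat and square at panel (41.9, 50.7) mm with its lower end at the ledge. The gripper is clear of everything, and nothing touched the bottle, dish, timer or clip. `finish_job()` gave no verdict.

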